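# Clear the sander's catch tray for oiling

### The arm

A 6-joint arm with a two-finger parallel gripper is mounted at the origin on the work surface. World frame = base frame: x ahead of the robot, y to its left, z up, the work surface at z = 0. Lengths are in m, angles in rad, forces in N, time in s.
With the tool pointing down it reaches from about 0.35 to 0.775 m from the base axis. Payload 7.3 kg.
Tool frame: the origin (TCP) lies midway between the tips of the shut fingers; the grasp point (between the pads) lies 19 mm behind it (tcp_to_grasp is the distance from the TCP to the grasp point, in m); z points along the fingers, y is the line along which they close (so a half turn about z gives the same grasp; the last joint's range is limited). The gripper opens to 92 mm and grips with 3 to 60 N. Pads are 19 mm wide; open, the fingers measure 130 mm over their backs; the gripper's body (75 mm by 190 mm) begins 47 mm behind the grasp point.
Start: joints at [1.169, 0.342, 1.524, -0, 1.275, -0.146], TCP at [0.133, 0.508, 0.227] pointing down, gripper open.
Joint ranges: [-2.53, 2.53], [-0.77, 2.02], [0.04, 2.7], [-1, 4.14], [0.28, 2.66], [-3.11, 3.11]. Speed limits (rad/s): [2.57, 2.57, 3.14, 3.14, 3.14, 3.14].

### API

Orientations are given as [roll, pitch, yaw] about the fixed x, y, z axes, in that order (R = Rz(yaw) Ry(pitch) Rx(roll)).
In Python, from cell import observe, read_camera, calibration, hand_in, tcp_to_grasp gives the robot as it stands.
- The arm moves only by the tool send_rows, never from a script. Its argument "targets" is a list of rows, each a list of 5 numbers: the opening, from 0 (shut) to 1 (fully open), then the shift along the world's x, y, z in m, then the turn about the world's z in rad. A call has 1 to 5 rows; each row shifts and turns the commanded pose from where the row before left it; what a row does not reach is not made up. A row lasts 1/10 s, in which the tool goes at most 50 mm and 8.59 degrees, less where a joint would pass 70% of its speed; a pose out of reach is approached as far as the arm can. A call is refused whole if a number of a shift passes 0.05 or a number of a turn 0.15, either way. A call with a gripper value outside its range is refused whole. The fingers move at their own pace and stop on an object; "grip_force" is the grip in N (left out, the last holds). Time passes only in rows, so rows that do not move let the fingers close. It gives the time, the measured TCP pose, the force, the opening and the grip force at its end, in the units of the state.
- observe(): the state, without advancing time (a new reading comes with each control period).
- read_camera(name): name is "scene" or "top"; returns (picture, depth): 480x640x3 uint8, red, green, blue; 480x640 float32, m along the optical axis (not along the pixel's ray), 0 where there is no reading.
- calibration(name): a dict with "intrinsics" (3x3 intrinsics, pixels), "world_to_cam" (4x4, takes a point from world to camera coordinates). Camera axes: x right, y up, looking along -z (the intrinsics and any distortion apply to the point x, -y, -z); pixel columns grow to the right and rows downward; lengths in m; the calibration is good to about 2 mm. A picture is of the moment at which its call begins. calibration takes no time and is no camera call.
- hand_in(): hands the job in; it is judged then, once.
The state is a dict: "time": time; "qpos": joint angles; "qvel": joint speeds; "joint_efforts": joint torques, N m; "tool_pos": TCP position; "tool_rot": TCP orientation; "contact_force": force on the tool from outside, world axes, zero at the start; "torque": the same for the moment, N m; "opening": finger opening in m; "grip_force": force on a finger pad.
Only numpy, scipy, OpenCV 4.12 (cv2) and the standard library are available. Lean on these libraries where they do the work, as an engineer would, in place of code of your own. Each camera call takes 0.05 s, during which the arm holds its last target. There are 200 camera calls.

### The job

First switch off the sander by pushing its red-balled lever all the way over, away from the robot, before anything in the catch tray is moved. Then take the two finished dark walnut dishes out of the grey catch tray and set them down, without dropping them, in the blue tote, both lying flat on its floor with the hollow side up, beside the dish already there; leave the pale unfinished blank where it lies in the tray. Also stand the toppled oil bottle upright on the round cork mat, with its whole base on the cork.

Things in the scene. Friction and masses are not known exactly. Their poses are not given: they have to be found in the camera images.
- stop_lever (a joint): the sander's stop lever, in rad: 0 = leaning 0.5 rad towards the robot (running), 1.0 = leaning 0.5 rad away from the robot, against its stop (off). It starts at 0 to 0.25 and stays where it is left; 1 to 2 N at the ball moves it.
- stop_lever_tip (a point): centre of the red ball (26 mm across) on the lever's 10 mm rod. Pivot axis along world y, 90 mm from the ball centre, 72 mm above the bench; it swings in the x-z plane, off = away from the robot. The sander's body (180 mm high) begins 65 mm to its right (-y). A chute up to 110 mm high slopes from sander to tray, 65 to 215 mm farther along x than the pivot, ending 60 mm left (+y) of it.
- tray: grey metal catch tray, open on top, fixed: 322 (x) x 240 (y) x 40 mm high, walls and floor 5 mm. Origin: centre of its underside at bench level. Three pieces lie in it side by side along its x, about 95 mm apart, lengths roughly along its y.
- walnut_dish_1: first finished piece: long oval dish of dark walnut with a shallow hollow on top, 130 x 44 x 24 mm (24 mm high, straight sides 44 mm apart), lying flat in the catch tray. Origin: centre of its underside; x along its length, y across, z up out of the hollow.
- walnut_dish_2: second finished piece: long oval dish of dark walnut with a shallow hollow on top, 130 x 44 x 24 mm (24 mm high, straight sides 44 mm apart), lying flat in the catch tray. Origin: centre of its underside; x along its length, y across, z up out of the hollow.
- pale_blank: unfinished piece of the same shape and size in pale light wood, in the catch tray; it stays there. Origin and axes as for the dishes.
- tote: blue plastic tote, open on top, fixed: 320 (x) x 240 (y) x 70 mm high, walls and floor 5 mm. Origin: centre of its underside at bench level.
- tote_in (a point): centre of the tote's inner floor (5 mm above the bench); axes as the tote's; inside 310 x 230 mm.
- oil_bottle: amber oil bottle with black cap, rigid and closed, lying on its side on the bench, cap roughly away from the robot. 130 mm tall, about 0.2 kg: cylinder 50 mm in diameter up to 88 mm from the base, shoulder to 100 mm, 26 mm neck, cap 31 mm in diameter from 106 to 130 mm. Origin: centre of its base; z points from the base to the cap (up when it stands).
- cork_mat: round cork mat, 120 mm in diameter, 4 mm thick, fixed to the bench. Origin: centre of its underside.
- cork_mat_top (a point): centre of the cork mat's upper face, 4 mm above the bench.
- earlier_dish: walnut dish of the same shape and size collected earlier, already lying flat in the tote near its far (+x) end, length roughly along the tote's y. Origin and axes as for the other dishes.
Mind the look-alikes: they are no part of the job. Leave any pink or purple look-alike of the walnut_dish_1 alone.

How it is judged:
By the outcome, as a careful person would: the job done as asked, in the order asked, and still so for the second after the job is handed in, with the robot touching nothing.
It also fails if it takes over 72 s, if anything falls off the work surface, if the arm or the gripper's body presses on something with over 40 N, if the wrist force passes 120 N, or if a joint passes its speed limit or range.

## Working session

There is one attempt and no reset: what is moved stays moved. The work goes in short steps, Python scripts to look and compute and a tool call to move; the robot and the scene stay as the last step left them, time stands still between calls to the robot, and variables do not carry over. Pictures are saved under pics/ and viewed, at most 12 in all, crops included, and the job is handed in when it is done.

Besides the shell and the picture viewer there is one more tool, called after "Emit:" in YAML: its name, and indented under it one key for each argument. send_rows: Moves the arm, as the interface text tells. Its arguments: {"type":"object","properties":{"targets":{"type":"array","items":{"type":"array","items":{"type":"number"}}},"grip_force":{"type":"number"}},"required":["targets"]}

```bash
mkdir -p pics; ls; python3 - <<'E'
from cell import *
import cv2,numpy as np
for n in("scene","top"):
    im,d=read_camera(n); cv2.imwrite(f"pics/{n}0.png",im[:,:,::-1]); np.savez(f"pics/{n}0.npz",im=im,d=d)
    print(n,calibration(n))
print(observe(),tcp_to_grasp)
E
```

```text
pics
scene {'intrinsics': array([[560.89784265,   0.        , 316.83311827],
       [  0.        , 560.89784265, 244.00954628],
       [  0.        ,   0.        ,   1.        ]]), 'world_to_cam': array([[ 0.6602415 ,  0.75101847,  0.00723946, -0.27566203],
       [-0.64432285,  0.5614369 ,  0.51926551,  0.26309385],
       [ 0.38591349, -0.34750519,  0.85458231, -1.43054411],
       [ 0.        ,  0.        ,  0.        ,  1.        ]])}
top {'intrinsics': array([[602.52966205,   0.        , 320.93041663],
       [  0.        , 602.52966205, 245.39173115],
       [  0.        ,   0.        ,   1.        ]]), 'world_to_cam': array([[-0.02087133, -0.99976318, -0.00616237, -0.037419  ],
       [ 0.99384682, -0.02141766,  0.10867286, -0.44082498],
       [-0.10877911, -0.0038563 ,  0.99405847, -1.28541363],
       [ 0.        ,  0.        ,  0.        ,  1.        ]])}
{'time': 0.1, 'qpos': array([ 1.16898041e+00,  3.42624953e-01,  1.52489156e+00,  2.05345884e-05,
        1.27535015e+00, -1.46029740e-01]), 'qvel': array([-0.00051797, -0.00131903, -0.00296434,  0.00082781,  0.00083175,
       -0.00140393]), 'joint_efforts': array([ 1.47520263e-03, -4.31997442e+01, -2.44697607e+01,  7.18801981e-02,
        5.24525985e-02, -6.91988316e-05]), 'tool_pos': array([0.13268405, 0.50761254, 0.22613947]), 'tool_rot': array([-3.14033507e+00, -2.04810096e-04,  2.88580036e+00]), 'contact_force': array([ 0.16253216,  0.44604764, -0.62584807]), 'torque': array([-0.00579474,  0.03109441, -0.0175725 ]), 'grip_force': 0.0, 'opening': 0.0921160258819819} 0.0188
```

View pics/top0.png

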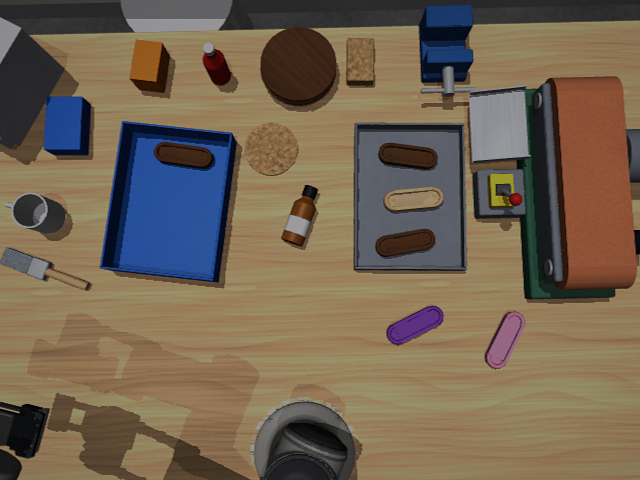

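View pics/scene0.png

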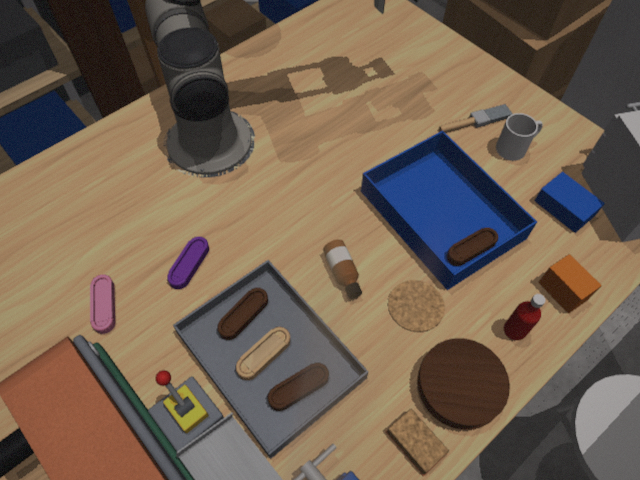

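The top view shows the tote at left (105–235, 122–282) with the earlier dish at (184,155). The cork is at (272,149), and the bottle runs from its base at (290,243) to its cap at (311,190). The tray is at (355–466, 124–270), with walnut dishes at (408,156) and (405,243), the pale blank at (413,199) and the red ball at (516,199). The scene view agrees: ball (164,378), walnut dishes (242,313) and (298,386).

```bash
cat > h.py <<'E'
from cell import *
import cv2,numpy as np
def ray(n,uv):
    c=calibration(n);K=c["intrinsics"];T=c["world_to_cam"];R=T[:3,:3]
    p=np.linalg.inv(K)@[uv[0],uv[1],1]; d=R.T@[p[0],-p[1],-p[2]]
    return -R.T@T[:3,3],d
def onplane(n,uv,z):
    o,d=ray(n,uv); return o+d*(z-o[2])/d[2]
def tri(a,b):
    A=[];B=[];rs=[]
    for n,uv in(("top",a),("scene",b)):
        o,d=ray(n,uv);d=d/np.linalg.norm(d);P=np.eye(3)-np.outer(d,d);A.append(P);B.append(P@o)
    X=np.linalg.solve(sum(A),sum(B));
    return X,[np.linalg.norm(P@X-b) for P,b in zip(A,B)]
def blobs(im,lo,hi,box,amin=30):
    x0,y0,x1,y1=box; h=cv2.cvtColor(im[y0:y1,x0:x1],cv2.COLOR_RGB2HSV)
    m=cv2.morphologyEx(cv2.inRange(h,np.array(lo),np.array(hi)),cv2.MORPH_CLOSE,np.ones((5,5)))
    cs,_=cv2.findContours(m,cv2.RETR_EXTERNAL,cv2.CHAIN_APPROX_NONE)
    return [c.reshape(-1,2)+[x0,y0] for c in sorted(cs,key=cv2.contourArea,reverse=True) if cv2.contourArea(c)>amin]
def rect(n,c,z):
    P=np.array([onplane(n,p,z)[:2] for p in c]); (x,y),(w,h),a=cv2.minAreaRect((P*1000).astype(np.float32))
    if w<h: w,h,a=h,w,a+90
    return np.round([x,y,w,h],1),round(((a+90)%180)-90,1)
E
python3 - <<'E'
from h import *
t=np.load("pics/top0.npz")["im"];s=np.load("pics/scene0.npz")["im"]
def cen(c): return cv2.minEnclosingCircle(c.astype(np.float32))
a=blobs(t,(0,150,90),(6,255,255),(500,185,530,215),10);b=blobs(s,(0,150,90),(6,255,255),(140,360,185,400),10)
a+=blobs(t,(174,150,90),(180,255,255),(500,185,530,215),10);
print([cen(x) for x in a],[cen(x) for x in b]); print("ball",tri(cen(a[0])[0],cen(b[0])[0]))
for nm,box,z in(("far",(372,138,448,174),.029),("near",(366,224,444,262),.029),("earl",(148,138,220,172),.029)):
    for v in (blobs(t,(0,70,0),(20,255,130),box,200)): print(nm,rect("top",v,z))
for v in blobs(t,(8,60,120),(25,255,255),(378,182,450,216),200): print("pale",rect("top",v,.029))
for v in blobs(s,(0,70,0),(20,255,130),(212,280,340,415),200): print("scene dish",rect("scene",v,.029))
for v in blobs(s,(0,70,0),(20,255,130),(440,222,505,270),200): print("scene earl",rect("scene",v,.029))
for nm,uv in dict(tl=(122,122),tr=(236,133),bl=(102,270),br=(220,282)).items(): print("tote",nm,onplane("top",uv,.07))
for nm,uv in dict(tl=(355,124),tr=(464,124),bl=(354,270),br=(466,270)).items(): print("tray",nm,onplane("top",uv,.04))
for nm,uv in dict(c=(271.5,149)).items(): print("cork",onplane("top",uv,.004),onplane("scene",(416.5,305.5),.004))
d=np.load("pics/top0.npz")["d"]
c=calibration("top");R=c["world_to_cam"]
def dp(u,v):
    o,dd=ray("top",(u,v)); return o+dd*d[v,u]
for p in [(295,236),(290,242),(299,215),(303,203),(310,190),(516,199),(408,156),(405,243),(272,149),(200,220),(440,240)]: print(p,dp(*p).round(4))
for m in blobs(t,(0,90,30),(22,255,255),(275,175,325,255),30): print("bot",rect("top",m,.025),cv2.contourArea(m))
bt=blobs(t,(0,0,0),(180,255,45),(275,175,325,255),15)
for m in bt: print("cap",rect("top",m,.025))
E
python3 - <<'E'
import cv2
t=cv2.imread("pics/top0.png");s=cv2.imread("pics/scene0.png")
import numpy as np
cv2.imwrite("pics/crop0.png",np.hstack([cv2.resize(t[180:255,270:340],None,fx=6,fy=6,interpolation=2),cv2.resize(s[235:310,315:375],None,fx=6,fy=6,interpolation=2)]))
E
```

```text
[((515.8461303710938, 198.38461303710938), 5.506957054138184)] [((163.0, 377.5), 7.500100135803223)]
ball (array([ 0.51030846, -0.43103314,  0.15714917]), [np.float64(0.0008630952032881946), np.float64(0.00086309520328819)])
far (array([ 634.2, -241.3,  126.8,   48.4]), 81.1)
near (array([ 442.6, -228.5,  128.4,   44.3]), -80.9)
earl (array([647.1, 252. , 129.5,  45.7]), 80.4)
pale (array([ 539. , -250.9,  126.1,   43.4]), -86.0)
scene dish (array([ 640.1, -243.5,  127.7,   47.8]), 81.7)
scene dish (array([ 449.9, -230.7,  130.5,   49.7]), -81.1)
scene dish (array([ 545.3, -252. ,  130.8,   47.7]), -87.2)
scene earl (array([653.9, 249.2, 133.6,  48.1]), 80.3)
tote tl [0.71073708 0.37482399 0.07      ]
tote tr [0.68089056 0.12985902 0.07      ]
tote bl [0.39299135 0.41192937 0.07      ]
tote br [0.36267684 0.1649993  0.07      ]
tray tl [ 0.70438931 -0.12713641  0.04      ]
tray tr [ 0.69893847 -0.36583574  0.04      ]
tray bl [ 0.3837868  -0.11633692  0.04      ]
tray br [ 0.3787008  -0.35515459  0.04      ]
cork [0.6623114  0.05980335 0.004     ] [0.66785786 0.06162544 0.004     ]
(295, 236) [0.4584 0.008  0.0502]
(290, 242) [0.4487 0.0203 0.0247]
(299, 215) [ 0.503  -0.0014  0.0533]
(303, 203) [ 0.5298 -0.0102  0.0481]
(310, 190) [ 0.5589 -0.0257  0.0426]
(516, 199) [ 0.5066 -0.4283  0.1688]
(408, 156) [ 0.6351 -0.2435  0.0203]
(405, 243) [ 0.4414 -0.2296  0.0226]
(272, 149) [ 6.634e-01  5.900e-02 -1.000e-04]
(200, 220) [0.5039 0.2196 0.008 ]
(440, 240) [ 0.448  -0.3088  0.0077]
bot (array([509.3,  -1. , 174.6, 107.8]), -1.2) 3593.0
cap (array([558.5, -24.2,  28.7,  26.7]), 70.0)
cap (array([448.9,  11.9,  45.9,  17. ]), -85.5)
```

View pics/crop0.png

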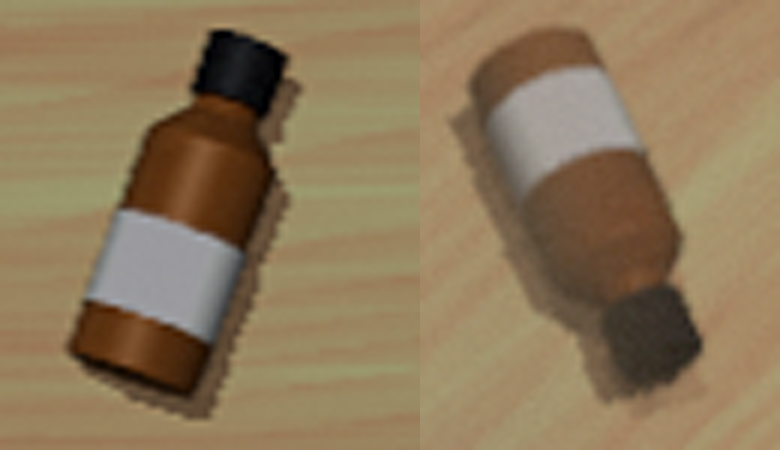

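The left half of the crop (×6, offset 270,180) has the cap end at about (311,187) and the base at about (293,241). The bottle axis is therefore clear, and the sizes and heights match the spec. Next I move to the lever with the fingers shut.

Emit:
send_rows:
  targets:
    - [1,0.032,-0.02,0,-0.1155]
    - [0,0.032,-0.02,0,-0.1155]
    - [0,0.032,-0.02,0,-0.1155]
    - [0,0.032,-0.02,0,-0.1155]
    - [0,0.032,-0.02,0,-0.1155]
  grip_force: 12

```text
time: 0.6
tool_pos: [0.2938, 0.4069, 0.2265]
tool_rot: [-3.141, 0.0, 2.304]
contact_force: [0.9, 0.9, 0.7]
opening: 0.0644
grip_force: 0.0
```

Emit:
send_rows:
  targets:
    - [0,0.032,-0.02,0,-0.1155]
    - [0,0.032,-0.02,0,-0.1155]
    - [0,0.032,-0.02,0,-0.1155]
    - [0,0.032,-0.02,0,-0.1155]
    - [0,0.032,-0.02,0,-0.1155]

```text
time: 1.1
tool_pos: [0.4538, 0.3068, 0.2264]
tool_rot: [-3.141, 0.0, 1.726]
contact_force: [0.9, -0.0, 0.2]
opening: 0.0247
grip_force: 0.0
```

Emit:
send_rows:
  targets:
    - [0,0,-0.04,0,0]
    - [0,0,-0.04,0,0]
    - [0,0,-0.04,0,0]
    - [0,0,-0.04,0,0]
    - [0,0,-0.04,0,0]

```text
time: 1.6
tool_pos: [0.4524, 0.1064, 0.2265]
tool_rot: [-3.141, 0.0, 1.731]
contact_force: [0.5, 0.3, 0.7]
opening: 0.0002
grip_force: 0.0
```

Emit:
send_rows:
  targets:
    - [0,0,-0.04,0,0]
    - [0,0,-0.04,0,0]
    - [0,0,-0.04,0,0]
    - [0,0,-0.04,0,0]
    - [0,0,-0.04,0,0]

```text
time: 2.1
tool_pos: [0.4524, -0.0936, 0.2265]
tool_rot: [-3.141, -0.0, 1.731]
contact_force: [0.5, 0.6, 0.0]
opening: 0.0004
grip_force: 0.0
```

Emit:
send_rows:
  targets:
    - [0,0,-0.04,0,0]
    - [0,0,-0.04,0,0]
    - [0,0,-0.04,0,0]
    - [0,0,-0.04,0,0]

```text
time: 2.5
tool_pos: [0.4524, -0.2536, 0.2264]
tool_rot: [-3.141, -0.001, 1.731]
contact_force: [0.5, 0.1, -0.2]
opening: 0.0003
grip_force: 0.0
```

Emit:
send_rows:
  targets:
    - [0,0,-0.036,-0.01,0]
    - [0,0,-0.036,-0.02,0]
    - [0,0,-0.036,-0.02,0]
    - [0,0,-0.036,-0.02,0]
    - [0,0.005,-0.036,-0.015,0]

```text
time: 3.0
tool_pos: [0.4568, -0.433, 0.1398]
tool_rot: [-3.14, -0.002, 1.73]
contact_force: [0.4, 0.7, 0.3]
opening: 0.0006
grip_force: 0.0
```

```bash
python3 - <<'E'
from h import *
o=observe(); print(o["tool_pos"],o["tool_rot"],o["contact_force"],o["opening"],o["qpos"])
t=np.load("pics/top0.npz")["im"]
# bottle axis and cork
h=blobs(t,(8,50,60),(24,180,220),(240,118,304,178),300)
print("base",onplane("top",(293.3,240.8),.025),"cap",onplane("top",(311.3,187),.025))
E
```

```text
[ 0.45682796 -0.43304098  0.13983168] [-3.14026884e+00 -2.20062308e-03  1.73028246e+00] [0.40235836 0.73164654 0.33801815] 0.0006488874032483484 [-8.80334226e-01  6.06755453e-01  1.33466526e+00 -2.91582878e-05
  1.20273991e+00 -1.03981129e+00]
base [0.45114493 0.01307286 0.025     ] cap [ 0.56915534 -0.02832303  0.025     ]
```

Emit:
send_rows:
  targets:
    - [0,0.015,0,0,0]
    - [0,0.015,0,0,0]
    - [0,0.015,0,0,0]
    - [0,0.015,0,0,0]
    - [0,0.015,0,0,0]

```text
time: 3.5
tool_pos: [0.533, -0.4321, 0.1412]
tool_rot: [-3.141, -0.001, 1.731]
contact_force: [-1.1, -1.4, -0.2]
opening: 0.0006
grip_force: 0.4
```

Emit:
send_rows:
  targets:
    - [0,0.005,0,0,0]
    - [0,0.003,0,0,0]
    - [0,0,0,0,0]

```text
time: 3.8
tool_pos: [0.5406, -0.4319, 0.1413]
tool_rot: [-3.141, -0.001, 1.731]
contact_force: [1.3, -0.3, 0.2]
opening: 0.0004
grip_force: 0.0
```

```bash
python3 - <<'E'
from h import *
o=observe(); print(o["tool_pos"],o["contact_force"])
im,d=read_camera("scene"); cv2.imwrite("pics/s1.png",cv2.resize(im[320:480,80:280,::-1],None,fx=4,fy=3.75))
b=blobs(im,(0,150,90),(6,255,255),(140,330,225,420),10);print([cv2.minEnclosingCircle(x.astype(np.float32)) for x in b])
c=calibration("scene")
for L in(.3,.4,.45,.5):
    p=c["world_to_cam"]@[.54+.09*np.sin(L),-.431,.072+.09*np.cos(L),1];q=c["intrinsics"]@[p[0],-p[1],-p[2]];print(L,q[:2]/q[2])
E
```

```text
[ 0.5406116  -0.43186549  0.14130567] [ 1.25381561 -0.30696196  0.16631362]
[((182.0, 403.0), 6.708303928375244)]
0.3 [181.24274134 402.47280273]
0.4 [184.51566675 406.84595638]
0.45 [186.14656187 409.02758705]
0.5 [187.76682106 411.19665998]
```

View pics/s1.png

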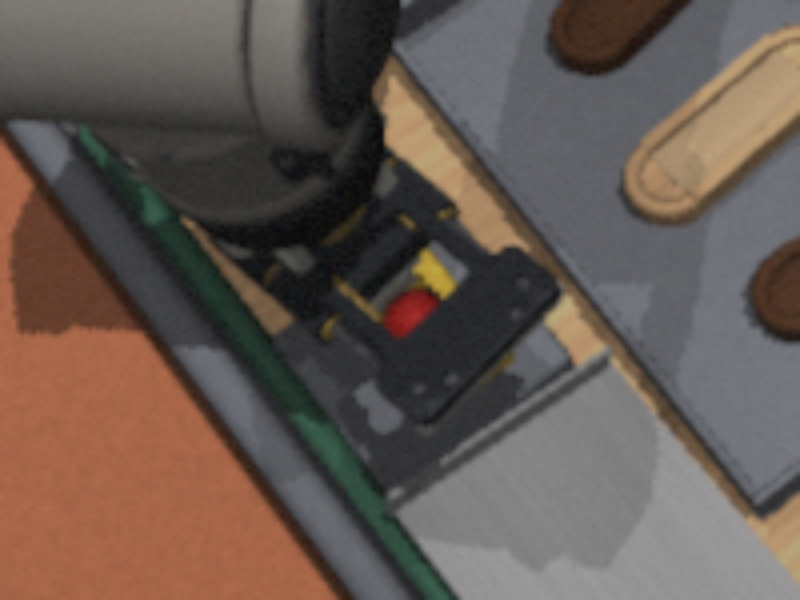

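The ball shows at about (182,403), partly hidden by the gripper, so the lever leans away about 0.3–0.4 rad. I keep pushing in small steps until the stop pushes back.

Emit:
send_rows:
  targets:
    - [0,0.005,0,0,0]
    - [0,0.004,0,0,0]
    - [0,0,0,0,0]

```text
time: 4.15
tool_pos: [0.5503, -0.4321, 0.1418]
tool_rot: [3.141, 0.0, 1.731]
contact_force: [-0.0, 0.2, 0.3]
opening: 0.0006
grip_force: 0.0
```

Emit:
send_rows:
  targets:
    - [0,0.003,0,0,0]
    - [0,0,0,0,0]

```text
time: 4.35
tool_pos: [0.5531, -0.4321, 0.1417]
tool_rot: [3.141, 0.0, 1.731]
contact_force: [0.2, 0.6, -0.4]
opening: 0.0005
grip_force: 0.1
```

Emit:
send_rows:
  targets:
    - [0,0.003,0,0,0]
    - [0,0,0,0,0]

```text
time: 4.55
tool_pos: [0.5561, -0.432, 0.1417]
tool_rot: [3.141, 0.0, 1.731]
contact_force: [-0.3, -0.0, 0.3]
opening: 0.0002
grip_force: 0.1
```

Emit:
send_rows:
  targets:
    - [0,0.003,0,0,0]
    - [0,0,0,0,0]

```text
time: 4.75
tool_pos: [0.5591, -0.4321, 0.1417]
tool_rot: [3.142, 0.0, 1.731]
contact_force: [-0.4, -0.2, -0.8]
opening: 0.0005
grip_force: 0.3
```

Emit:
send_rows:
  targets:
    - [0,0.003,0,0,0]
    - [0,0,0,0,0]

```text
time: 4.95
tool_pos: [0.5599, -0.4321, 0.1416]
tool_rot: [-3.137, -0.002, 1.73]
contact_force: [-9.0, 0.7, 1.0]
opening: 0.0005
grip_force: 4.4
```

```bash
python3 - <<'E'
from h import *
o=observe(); print(o["tool_pos"],o["contact_force"])
im,d=read_camera("scene")
b=blobs(im,(0,150,90),(6,255,255),(140,330,225,420),10);print([(cv2.minEnclosingCircle(x.astype(np.float32)),cv2.boundingRect(x)) for x in b])
E
```

```text
[ 0.55985727 -0.43212056  0.14157409] [-9.04299785  0.74199846  1.02876616]
[(((188.97825622558594, 413.8623046875), 7.154027462005615), (183, 407, 13, 13))]
```

The ball is now at (189,414), matching the predicted off position of (188,411), and the stop pushes back with 9 N. I give one more nudge and go on to the near dish.

Emit:
send_rows:
  targets:
    - [0,0.002,0,0,0]
    - [0,0,0,0,0]
    - [0,-0.04,0,0,0]
    - [0.3,-0.02,0.04,0,0]
    - [0.62,-0.02,0.041,0,0]

```text
time: 5.5
tool_pos: [0.4826, -0.3509, 0.1415]
tool_rot: [3.141, 0.0, 1.728]
contact_force: [0.5, -0.1, -0.1]
opening: 0.012
grip_force: 0.0
```

Emit:
send_rows:
  targets:
    - [0.62,-0.02,0.041,0,0]
    - [0.62,-0.02,0.041,0,0]
    - [0.62,-0.001,0.041,-0.01,0]
    - [0.62,0,0,-0.04,0]
    - [0.62,0,0,-0.01,0]

```text
time: 6.0
tool_pos: [0.4417, -0.2262, 0.0798]
tool_rot: [-3.139, -0.003, 1.732]
contact_force: [0.5, -0.2, 0.2]
opening: 0.0519
grip_force: 0.0
```

```bash
python3 - <<'E'
from h import *
o=observe(); print(o["tool_pos"],o["contact_force"],o["opening"])
im,d=read_camera("scene"); cv2.imwrite("pics/s2.png",cv2.resize(im[240:440,110:350,::-1],None,fx=3,fy=3))
b=blobs(im,(0,150,90),(6,255,255),(140,330,225,440),10);print([(cv2.minEnclosingCircle(x.astype(np.float32)),cv2.boundingRect(x)) for x in b])
E
```

```text
[ 0.44172475 -0.22615795  0.07983884] [ 0.50863537 -0.24336752  0.17602774] 0.051895116570972746
[(((190.125, 413.625), 7.675140857696533), (183, 406, 15, 16))]
```

View pics/s2.png

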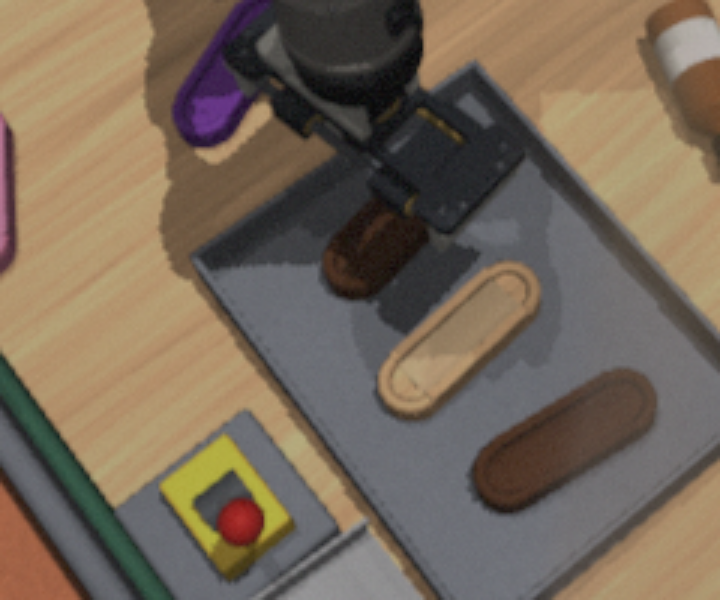

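The lever is fully over, with its ball at (190,414). The gripper straddles the near dish, so I descend and grip.

Emit:
send_rows:
  targets:
    - [0.62,0,-0.002,-0.025,0]
    - [0.62,0,0,-0.025,0]
    - [0.62,0,0,-0.019,0]
    - [0.62,0,0,0,0]
    - [0.3,0,0,0,0]
  grip_force: 15

```text
time: 6.55
tool_pos: [0.4435, -0.2311, 0.0135]
tool_rot: [3.141, 0.001, 1.73]
contact_force: [0.2, 0.6, -0.7]
opening: 0.0524
grip_force: 0.0
```

Emit:
send_rows:
  targets:
    - [0.3,0,0,0,0]
    - [0.3,0,0,0,0]
    - [0.3,0,0,0,0]
    - [0.3,0,0,0,0]

```text
time: 6.95
tool_pos: [0.4438, -0.231, 0.0141]
tool_rot: [3.139, 0.003, 1.731]
contact_force: [0.7, -1.8, 6.7]
opening: 0.0443
grip_force: 15.0
```

Emit:
send_rows:
  targets:
    - [0.3,0,0,0.01,0]
    - [0.3,0,0,0.03,0]
    - [0.3,0,0,0.04,0]
    - [0.3,0,0,0.04,0]
    - [0.3,0.009,0.0416,0,-0.023]

```text
time: 7.45
tool_pos: [0.4546, -0.1929, 0.1385]
tool_rot: [3.133, 0.009, 1.703]
contact_force: [1.9, 0.4, -1.5]
opening: 0.0438
grip_force: 15.0
```

Emit:
send_rows:
  targets:
    - [0.3,0.009,0.0416,0,-0.023]
    - [0.3,0.009,0.0416,0,-0.023]
    - [0.3,0.009,0.0416,0,-0.023]
    - [0.3,0.009,0.0416,0,-0.023]
    - [0.3,0.009,0.0416,0,-0.023]

```text
time: 7.95
tool_pos: [0.4965, 0.0214, 0.1334]
tool_rot: [-3.142, -0.0, 1.592]
contact_force: [-0.1, 0.2, -1.9]
opening: 0.0439
grip_force: 15.0
```

Emit:
send_rows:
  targets:
    - [0.3,0.009,0.0416,0,-0.023]
    - [0.3,0.009,0.0416,0,-0.023]
    - [0.3,0.009,0.0416,0,-0.023]
    - [0.3,0.009,0.0416,0,-0.023]
    - [0.3,0.009,0.0416,0,-0.023]

```text
time: 8.45
tool_pos: [0.5414, 0.2294, 0.1333]
tool_rot: [-3.141, 0.0, 1.477]
contact_force: [1.4, -1.5, -0.9]
opening: 0.0438
grip_force: 15.0
```

Emit:
send_rows:
  targets:
    - [0.3,0.009,0.0416,0,-0.023]
    - [0.3,0,0,0,0]

```text
time: 8.65
tool_pos: [0.5505, 0.274, 0.133]
tool_rot: [3.141, -0.002, 1.459]
contact_force: [1.1, -0.2, -1.5]
opening: 0.0438
grip_force: 15.0
```

```bash
python3 - <<'E'
from h import *
o=observe(); print(o["tool_pos"],o["tool_rot"],o["contact_force"],o["opening"])
im,d=read_camera("scene"); cv2.imwrite("pics/s3.png",cv2.resize(im[80:320,320:600,::-1],None,fx=2.5,fy=2.5))
E
```

```text
[0.55053553 0.27398748 0.13297032] [ 3.14108391e+00 -1.98868728e-03  1.45893606e+00] [ 1.1452694  -0.22418196 -1.49024792] 0.04377778109401991
```

View pics/s3.png

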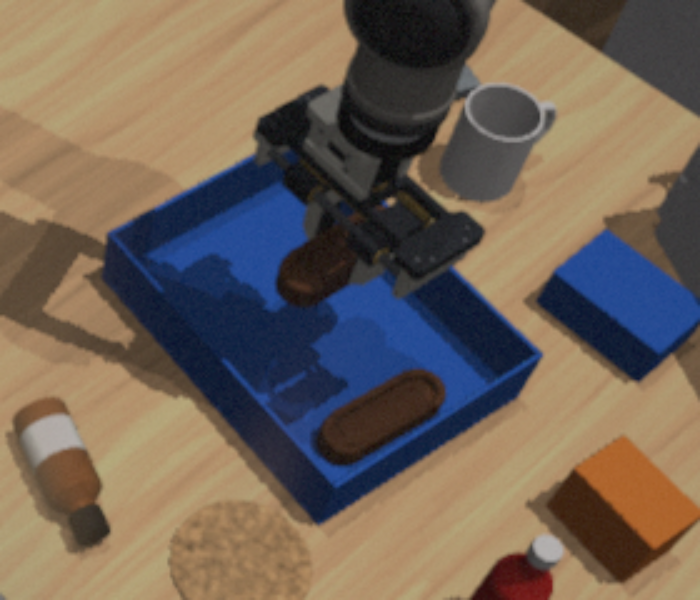

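The dish is held level over free tote floor beside the earlier one. I lower it gently.

Emit:
send_rows:
  targets:
    - [0.3,0,-0.003,-0.03,0]
    - [0.3,0,0,-0.04,0]
    - [0.3,0,0,-0.03,0]
    - [0.3,0,0,-0.012,0]
    - [0.3,0,0,-0.003,0]

```text
time: 9.2
tool_pos: [0.55, 0.265, 0.0168]
tool_rot: [-3.139, 0.001, 1.454]
contact_force: [0.5, 0.4, -0.2]
opening: 0.0439
grip_force: 15.0
```

Emit:
send_rows:
  targets:
    - [0.3,0,0,-0.003,0]
    - [0.3,0,0,0,0]

```text
time: 9.4
tool_pos: [0.5517, 0.2662, 0.0161]
tool_rot: [3.139, -0.001, 1.455]
contact_force: [0.3, -0.7, -0.9]
opening: 0.044
grip_force: 15.0
```

Emit:
send_rows:
  targets:
    - [0.3,0,0,-0.001,0]
    - [0.3,0,0,0,0]

```text
time: 9.6
tool_pos: [0.5513, 0.2663, 0.0147]
tool_rot: [3.14, -0.001, 1.455]
contact_force: [0.1, -0.5, -1.2]
opening: 0.044
grip_force: 15.0
```

Emit:
send_rows:
  targets:
    - [0.3,0,0,-0.001,0]
    - [0.3,0,0,0,0]

```text
time: 9.8
tool_pos: [0.5512, 0.2663, 0.0141]
tool_rot: [3.14, -0.001, 1.455]
contact_force: [-2.2, -1.1, 4.8]
opening: 0.044
grip_force: 15.0
```

Contact is felt. I release, rise and go to the far dish.

Emit:
send_rows:
  targets:
    - [0.62,0,0,0,0]
    - [0.62,0,0,0,0]
    - [0.62,0,0,0.02,0]
    - [0.62,0,0,0.04,0]
    - [0.62,0,0,0.04,0]

```text
time: 10.3
tool_pos: [0.5502, 0.266, 0.1131]
tool_rot: [-3.14, 0.001, 1.455]
contact_force: [-0.2, 0.5, -0.4]
opening: 0.0575
grip_force: 0.0
```

Emit:
send_rows:
  targets:
    - [0.62,0,0,0.02,-0.04]
    - [0.62,0.007,-0.042,0,0]
    - [0.62,0.007,-0.042,0,0]
    - [0.62,0.007,-0.042,0,0]
    - [0.62,0.007,-0.042,0,0]

```text
time: 10.8
tool_pos: [0.5789, 0.0967, 0.1329]
tool_rot: [3.141, -0.0, 1.415]
contact_force: [0.3, -0.3, -0.1]
opening: 0.057
grip_force: 0.0
```

Emit:
send_rows:
  targets:
    - [0.62,0.007,-0.042,0,0]
    - [0.62,0.007,-0.042,0,0]
    - [0.62,0.007,-0.042,0,0]
    - [0.62,0.007,-0.042,0,0]
    - [0.62,0.007,-0.042,0,0]

```text
time: 11.3
tool_pos: [0.6139, -0.1136, 0.1327]
tool_rot: [3.141, -0.0, 1.415]
contact_force: [1.0, 0.5, 0.1]
opening: 0.057
grip_force: 0.0
```

Emit:
send_rows:
  targets:
    - [0.62,0.007,-0.042,0,0]
    - [0.62,0.007,-0.042,0,0]
    - [0.62,0.006,-0.046,0,0]
    - [0.62,0,0,-0.03,0]
    - [0.62,0,0,0,0]

```text
time: 11.8
tool_pos: [0.6313, -0.2422, 0.0984]
tool_rot: [-3.134, -0.003, 1.412]
contact_force: [-0.2, 1.1, -2.1]
opening: 0.0569
grip_force: 0.0
```

```bash
python3 - <<'E'
from h import *
o=observe(); print(o["tool_pos"],o["tool_rot"],o["contact_force"],o["opening"])
im,d=read_camera("scene"); t,_=read_camera("top")
cv2.imwrite("pics/s4.png",np.hstack([cv2.resize(im[300:450,200:370,::-1],(400,353)),cv2.resize(t[110:290,90:250,::-1],(360,353))]))
for v in blobs(t,(0,70,0),(20,255,130),(125,135,225,260),200): print("tote dish",rect("top",v,.029))
E
```

```text
[ 0.63130565 -0.24224802  0.09841223] [-3.13432331e+00 -2.57665143e-03  1.41237449e+00] [-0.23440603  1.12636252 -2.11478664] 0.056939455027787036
tote dish (array([647.1, 252. , 129.5,  45.7]), 80.4)
tote dish (array([549.3, 264.8, 130.8,  44.4]), 83.3)
```

View pics/s4.png

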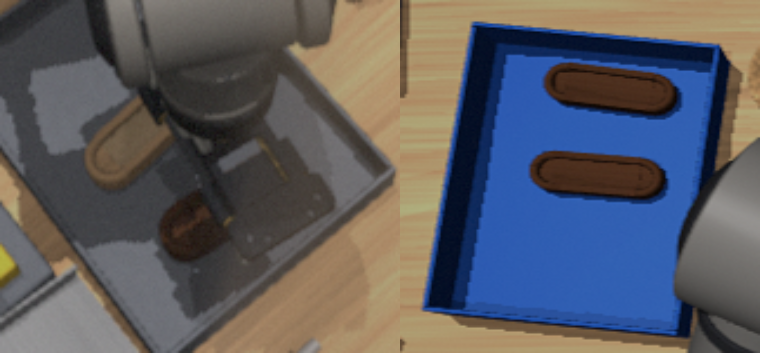

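The first dish lies flat, hollow up, at (549,265) mm in the tote, and the gripper is over the far dish. I descend and grip.

Emit:
send_rows:
  targets:
    - [0.62,0.003,0,-0.03,0]
    - [0.62,0,0,-0.03,0]
    - [0.62,0,0,-0.02,0]
    - [0.62,0,0,-0.005,0]
    - [0.3,0,0,0,0]

```text
time: 12.4
tool_pos: [0.6373, -0.2409, 0.0185]
tool_rot: [3.141, 0.0, 1.416]
contact_force: [-0.5, 0.5, 0.9]
opening: 0.0524
grip_force: 0.0
```

Emit:
send_rows:
  targets:
    - [0.3,0,0,0,0]
    - [0.3,0,0,0,0]
    - [0.3,0,0,0,0]
    - [0.3,0,0,0,0]

```text
time: 12.8
tool_pos: [0.638, -0.242, 0.0199]
tool_rot: [3.138, 0.001, 1.415]
contact_force: [0.8, 4.0, 5.4]
opening: 0.0434
grip_force: 15.0
```

Emit:
send_rows:
  targets:
    - [0.3,0,0,0.01,0]
    - [0.3,0,0,0.03,0]
    - [0.3,0,0,0.04,0]
    - [0.3,0,0,0.035,0]
    - [0.3,-0.0146,0.0432,0,0.04]

```text
time: 13.3
tool_pos: [0.6261, -0.2045, 0.1396]
tool_rot: [3.128, 0.006, 1.45]
contact_force: [1.8, -0.2, -0.7]
opening: 0.0437
grip_force: 15.0
```

Emit:
send_rows:
  targets:
    - [0.3,-0.0146,0.0432,0,0]
    - [0.3,-0.0146,0.0432,0,0]
    - [0.3,-0.0146,0.0432,0,0]
    - [0.3,-0.0146,0.0432,0,0]
    - [0.3,-0.0146,0.0432,0,0]

```text
time: 13.8
tool_pos: [0.5484, 0.0187, 0.1335]
tool_rot: [3.141, 0.0, 1.454]
contact_force: [0.4, -0.5, -0.3]
opening: 0.0439
grip_force: 15.0
```

Emit:
send_rows:
  targets:
    - [0.3,-0.0146,0.0432,0,0]
    - [0.3,-0.0146,0.0432,0,0]
    - [0.3,-0.0146,0.0432,0,0]
    - [0.3,-0.0146,0.0432,0,0]
    - [0.3,-0.0146,0.0432,0,0]

```text
time: 14.3
tool_pos: [0.4756, 0.2348, 0.1336]
tool_rot: [3.141, -0.0, 1.454]
contact_force: [0.8, 0.7, -1.4]
opening: 0.0441
grip_force: 15.0
```

Emit:
send_rows:
  targets:
    - [0.3,-0.0146,0.0432,0,0]
    - [0.3,0,0,0,0]
    - [0.3,0,0,0,0]

```text
time: 14.6
tool_pos: [0.4613, 0.2771, 0.1332]
tool_rot: [3.141, 0.0, 1.457]
contact_force: [0.1, 0.2, -1.5]
opening: 0.044
grip_force: 15.0
```

Emit:
send_rows:
  targets:
    - [0.3,0,0,-0.03,0]
    - [0.3,0,0,-0.04,0]
    - [0.3,0,0,-0.03,0]
    - [0.3,0,0,-0.011,0]
    - [0.3,0,0,0,0]

```text
time: 15.1
tool_pos: [0.4617, 0.2751, 0.021]
tool_rot: [-3.14, 0.001, 1.453]
contact_force: [-0.3, 0.4, 0.0]
opening: 0.0439
grip_force: 15.0
```

Emit:
send_rows:
  targets:
    - [0.3,0,0,-0.002,0]
    - [0.3,0,0,0,0]

```text
time: 15.3
tool_pos: [0.4627, 0.2765, 0.0209]
tool_rot: [3.139, -0.001, 1.454]
contact_force: [-1.0, 0.1, -0.9]
opening: 0.0437
grip_force: 15.0
```

Emit:
send_rows:
  targets:
    - [0.3,0,0,-0.0015,0]
    - [0.3,0,0,0,0]

```text
time: 15.5
tool_pos: [0.4621, 0.2767, 0.0189]
tool_rot: [3.14, -0.001, 1.455]
contact_force: [1.0, 0.1, -0.5]
opening: 0.0436
grip_force: 15.0
```

Emit:
send_rows:
  targets:
    - [0.3,0,0,-0.001,0]
    - [0.3,0,0,0,0]

```text
time: 15.7
tool_pos: [0.4622, 0.2767, 0.0186]
tool_rot: [3.14, -0.001, 1.455]
contact_force: [-2.6, -1.3, 8.3]
opening: 0.044
grip_force: 15.0
```

Emit:
send_rows:
  targets:
    - [0.3,0,0,-0.001,0]
    - [0.3,0,0,0,0]

```text
time: 15.9
tool_pos: [0.4622, 0.2767, 0.0185]
tool_rot: [3.14, -0.001, 1.455]
contact_force: [-3.8, -3.5, 16.7]
opening: 0.0438
grip_force: 15.0
```

The second dish is down. I release, rise, turn and go to the bottle cap, with a look at the tote on the way.

Emit:
send_rows:
  targets:
    - [0.62,0,0,0,0]
    - [0.62,0,0,0,0]
    - [0.62,0,0,0.02,0]
    - [0.62,0,0,0.04,0]
    - [0.62,0,0,0.04,0]

```text
time: 16.4
tool_pos: [0.461, 0.2763, 0.1166]
tool_rot: [-3.14, 0.001, 1.455]
contact_force: [1.2, 0.9, 0.7]
opening: 0.0571
grip_force: 0.0
```

Emit:
send_rows:
  targets:
    - [0.62,0,0,0.015,0]
    - [0.62,0.0097,-0.0302,0,0.135]
    - [0.62,0.0097,-0.0302,0,0.135]
    - [0.62,0.0097,-0.0302,0,0.135]
    - [0.62,0.0097,-0.0302,0,0.135]

```text
time: 16.9
tool_pos: [0.5006, 0.1547, 0.1311]
tool_rot: [-3.142, -0.0, 2.001]
contact_force: [0.5, 0.0, -0.1]
opening: 0.0567
grip_force: 0.0
```

Emit:
send_rows:
  targets:
    - [0.62,0.0097,-0.0302,0,0.135]
    - [0.62,0.0097,-0.0302,0,0.135]
    - [0.62,0.0097,-0.0302,0,0.135]
    - [0.62,0.0097,-0.0302,0,0.135]
    - [0.62,0.0097,-0.0302,0,0.135]

```text
time: 17.4
tool_pos: [0.5491, 0.0035, 0.131]
tool_rot: [3.142, -0.0, 2.675]
contact_force: [0.2, 0.5, 0.4]
opening: 0.057
grip_force: 0.0
```

Emit:
send_rows:
  targets:
    - [0.62,0.0097,-0.0302,0,0.136]
    - [0.62,0,0,-0.03,0]
    - [0.62,0,0,0,0]
    - [0.62,0,0,0,0]

```text
time: 17.8
tool_pos: [0.558, -0.0251, 0.1009]
tool_rot: [-3.142, -0.002, 2.805]
contact_force: [0.8, -0.5, 0.7]
opening: 0.0569
grip_force: 0.0
```

```bash
python3 - <<'E'
from h import *
o=observe(); print(o["tool_pos"],o["tool_rot"],o["contact_force"],o["opening"],o["qpos"])
im,d=read_camera("scene"); t,_=read_camera("top")
cv2.imwrite("pics/s5.png",np.hstack([cv2.resize(im[200:350,300:450,::-1],(400,400)),cv2.resize(t[110:290,90:270,::-1],(400,400))]))
for v in blobs(t,(0,70,0),(20,255,130),(125,135,225,260),200): print("tote dish",rect("top",v,.029))
E
```

```text
[ 0.55802075 -0.02505515  0.10091986] [-3.14153852e+00 -2.18040967e-03  2.80547703e+00] [ 0.78101759 -0.5274714   0.68860426] 0.056899974360972876 [-1.82236010e-01  5.31366868e-01  1.59696323e+00  3.30356376e-04
  1.01542552e+00 -1.41709126e+00]
tote dish (array([647.1, 252. , 129.5,  45.7]), 80.4)
tote dish (array([549.4, 265.5, 129.4,  44.4]), 83.3)
tote dish (array([460.5, 272.7, 130.1,  43.4]), 83.3)
```

View pics/s5.png

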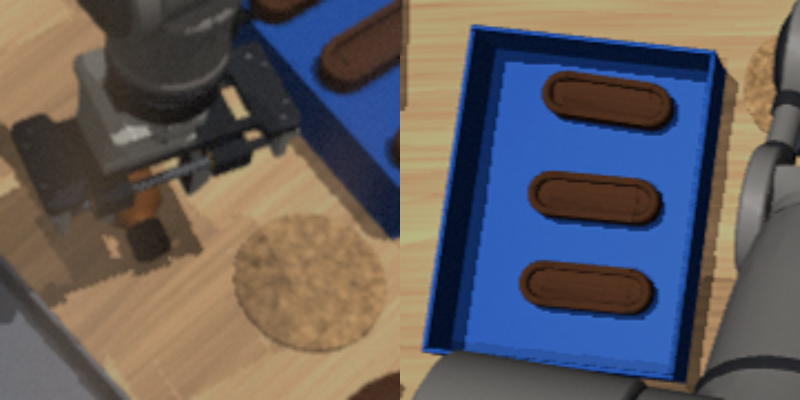

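All three dishes lie flat and hollow up in the tote. The gripper is aligned above the cap, so I descend and grip gently.

Emit:
send_rows:
  targets:
    - [0.62,0,0,-0.04,0]
    - [0.62,0,0,-0.035,0]
    - [0.62,0,0,-0.0185,0]
    - [0.62,0,0,0,0]
    - [0.2,0,0,0,0]
  grip_force: 8

```text
time: 18.4
tool_pos: [0.5594, -0.0251, 0.0089]
tool_rot: [3.141, 0.002, 2.806]
contact_force: [0.9, 0.1, 0.6]
opening: 0.0528
grip_force: 0.0
```

Emit:
send_rows:
  targets:
    - [0.2,0,0,0,0]
    - [0.2,0,0,0,0]
    - [0.2,0,0,0,0]
    - [0.2,0,0,0,0]
    - [0.2,0,0,0,0]

```text
time: 18.9
tool_pos: [0.5598, -0.0255, 0.0086]
tool_rot: [3.141, 0.003, 2.806]
contact_force: [3.0, 1.8, 4.6]
opening: 0.0319
grip_force: 8.0
```

The opening of 32 mm matches the cap. Next I lift it along an arc about the base edge.

Emit:
send_rows:
  targets:
    - [0.2,-0.005,0.0018,0.018,0]
    - [0.2,-0.0076,0.0027,0.017,0]
    - [0.2,-0.01,0.0035,0.0156,0]
    - [0.2,-0.0123,0.0043,0.0138,0]
    - [0.2,-0.0142,0.005,0.0115,0]

```text
time: 19.4
tool_pos: [0.5093, -0.0082, 0.0842]
tool_rot: [3.142, 0.001, 2.806]
contact_force: [1.7, 0.5, -0.2]
opening: 0.0308
grip_force: 8.0
```

Emit:
send_rows:
  targets:
    - [0.2,-0.0158,0.0055,0.009,0]
    - [0.2,-0.0168,0.0059,0.0065,0]
    - [0.2,-0.0176,0.0062,0.0035,0]
    - [0.2,-0.0178,0.0063,0.001,0]
    - [0.2,-0.0177,0.0062,-0.002,0]

```text
time: 19.9
tool_pos: [0.4234, 0.0219, 0.1023]
tool_rot: [3.142, 0.001, 2.806]
contact_force: [1.0, 1.0, 0.7]
opening: 0.0304
grip_force: 8.0
```

Emit:
send_rows:
  targets:
    - [0.2,0,0,0,0]
    - [0.2,0,0,0,0]

```text
time: 20.1
tool_pos: [0.4233, 0.0219, 0.1016]
tool_rot: [-3.141, -0.001, 2.806]
contact_force: [-0.8, -0.4, 3.3]
opening: 0.031
grip_force: 8.0
```

```bash
python3 - <<'E'
from h import *
o=observe(); print(o["tool_pos"],o["tool_rot"],o["contact_force"],o["opening"])
im,d=read_camera("scene"); t,_=read_camera("top")
cv2.imwrite("pics/s6.png",np.hstack([cv2.resize(im[150:330,250:430,::-1],(400,400)),cv2.resize(t[150:300,240:390,::-1],(400,400))]))
E
```

```text
[0.42326442 0.0219465  0.10159916] [-3.14125222e+00 -9.10477432e-04  2.80615881e+00] [-0.80388351 -0.36006106  3.31842495] 0.030974587772907947
```

View pics/s6.png

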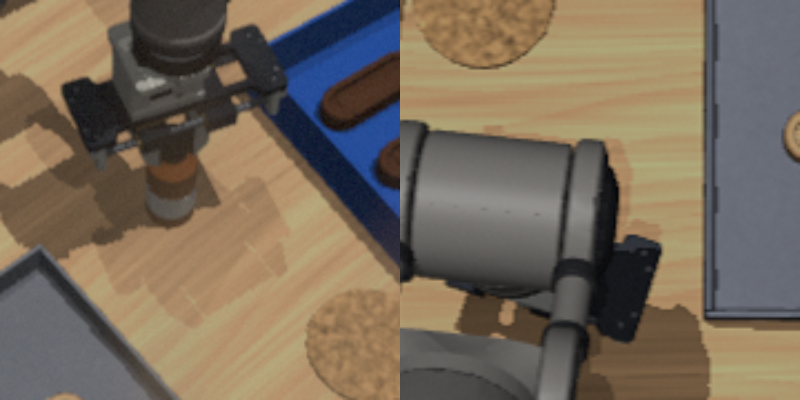

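The bottle stands upright in the grip on the bench. I firm the grip, lift and carry it to the cork.

Emit:
send_rows:
  targets:
    - [0.2,0,0,0,0]
    - [0.2,0,0,0,0]
    - [0.2,0,0,0.01,0]
    - [0.2,0,0,0.02,0]
    - [0.2,0.015,0.0024,0,0]
  grip_force: 15

```text
time: 20.7
tool_pos: [0.439, 0.0241, 0.1336]
tool_rot: [3.141, 0.002, 2.805]
contact_force: [0.8, 0.1, -1.9]
opening: 0.0308
grip_force: 15.0
```

Emit:
send_rows:
  targets:
    - [0.2,0.025,0.0039,0,0]
    - [0.2,0.03,0.0047,0,0]
    - [0.2,0.03,0.0047,0,0]
    - [0.2,0.03,0.0047,0,0]
    - [0.2,0.03,0.0047,0,0]

```text
time: 21.2
tool_pos: [0.585, 0.0471, 0.1316]
tool_rot: [-3.141, -0.0, 2.806]
contact_force: [-0.1, 0.2, -1.6]
opening: 0.0305
grip_force: 15.0
```

Emit:
send_rows:
  targets:
    - [0.2,0.03,0.0047,0,0]
    - [0.2,0.025,0.004,0,0]
    - [0.2,0.016,0.0025,0,0]
    - [0.2,0.01,0.0017,0,0]
    - [0.2,0,0,0,0]

```text
time: 21.7
tool_pos: [0.6657, 0.0599, 0.1309]
tool_rot: [-3.142, -0.0, 2.806]
contact_force: [-0.4, -0.1, -2.4]
opening: 0.0307
grip_force: 15.0
```

Emit:
send_rows:
  targets:
    - [0.2,0,0,-0.01,0]
    - [0.2,0,0,-0.008,0]
    - [0.2,0,0,-0.004,0]
    - [0.2,0,0,0,0]
    - [0.2,0,0,0,0]

```text
time: 22.2
tool_pos: [0.6647, 0.0599, 0.1097]
tool_rot: [3.142, -0.0, 2.806]
contact_force: [0.0, -0.3, -1.6]
opening: 0.0304
grip_force: 15.0
```

```bash
python3 - <<'E'
from h import *
o=observe(); print(o["tool_pos"],o["tool_rot"],o["contact_force"],o["opening"])
im,d=read_camera("scene")
cv2.imwrite("pics/s7.png",cv2.resize(im[200:350,330:530,::-1],(800,600)))
E
```

```text
[0.66469509 0.05989148 0.10970887] [ 3.14153140e+00 -4.37020427e-05  2.80579807e+00] [ 0.03894258 -0.34436064 -1.5620856 ] 0.03044445349707831
```

View pics/s7.png

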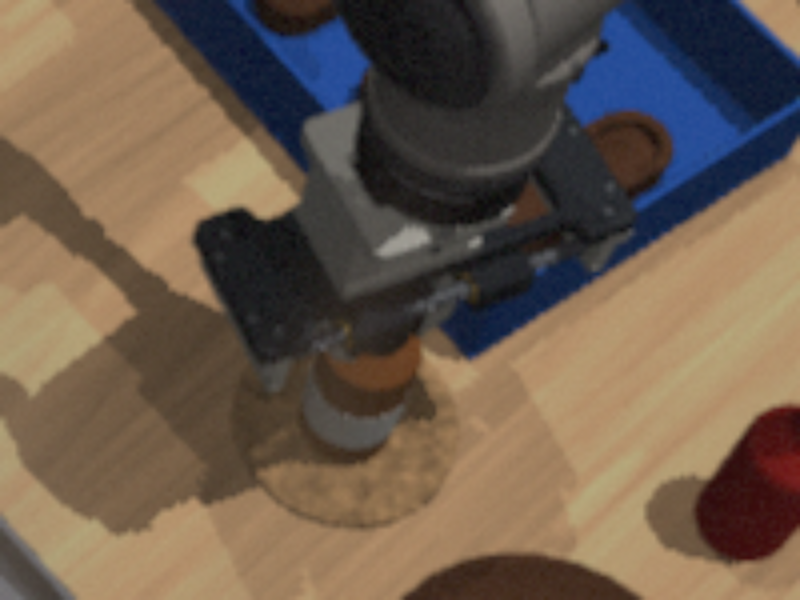

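The bottle hangs upright with its base over the middle of the cork (about (350,450) in the crop, mat centre about (345,430)). I lower it until contact.

Emit:
send_rows:
  targets:
    - [0.2,0,0,-0.002,0]
    - [0.2,0,0,0,0]

```text
time: 22.45
tool_pos: [0.6648, 0.0599, 0.1077]
tool_rot: [3.142, 0.0, 2.806]
contact_force: [-0.2, 0.1, -1.5]
opening: 0.0307
grip_force: 15.0
```

Emit:
send_rows:
  targets:
    - [0.2,0,0,-0.0015,0]
    - [0.2,0,0,0,0]

```text
time: 22.65
tool_pos: [0.6647, 0.0599, 0.106]
tool_rot: [3.142, -0.0, 2.806]
contact_force: [0.0, -0.1, -2.1]
opening: 0.0307
grip_force: 15.0
```

Emit:
send_rows:
  targets:
    - [0.2,0,0,-0.001,0]
    - [0.2,0,0,0,0]

```text
time: 22.85
tool_pos: [0.665, 0.06, 0.1056]
tool_rot: [3.141, 0.001, 2.806]
contact_force: [0.1, -0.2, 1.0]
opening: 0.0306
grip_force: 15.0
```

Emit:
send_rows:
  targets:
    - [0.2,0,0,0,0]
    - [0.2,0,0,0,0]
  grip_force: 3

```text
time: 23.05
tool_pos: [0.6651, 0.06, 0.1056]
tool_rot: [3.141, 0.001, 2.806]
contact_force: [0.1, 0.2, 2.0]
opening: 0.0306
grip_force: 3.0
```

Emit:
send_rows:
  targets:
    - [0.45,0,0,0,0]
    - [0.6,0,0,0,0]
    - [0.7,0,0,0,0]
    - [0.7,0,0,0,0]
    - [0.7,0,0,0.01,0]

```text
time: 23.55
tool_pos: [0.6639, 0.0599, 0.1139]
tool_rot: [-3.141, -0.003, 2.806]
contact_force: [-0.0, 0.4, -0.4]
opening: 0.0632
grip_force: 0.0
```

Emit:
send_rows:
  targets:
    - [0.7,0,0,0.025,0]
    - [0.7,0,0,0.03,0]
    - [0.7,0,0,0.03,0]
    - [0.7,-0.04,0,0.01,0]
    - [0.7,-0.04,0,0,0]

```text
time: 24.05
tool_pos: [0.5854, 0.0598, 0.2127]
tool_rot: [3.14, 0.005, 2.806]
contact_force: [-1.5, -0.3, 0.5]
opening: 0.0644
grip_force: 0.0
```

Emit:
send_rows:
  targets:
    - [0.7,-0.04,0,0,0]
    - [0.7,-0.04,-0.02,0,0]
    - [0.7,-0.04,-0.02,0,0]
    - [0.7,0,0,0,0]
    - [0.7,0,0,0,0]

```text
time: 24.55
tool_pos: [0.465, 0.0196, 0.2115]
tool_rot: [3.141, 0.003, 2.805]
contact_force: [-0.4, 0.4, 0.6]
opening: 0.0642
grip_force: 0.0
```

```bash
python3 - <<'E'
from h import *
o=observe(); print(o["tool_pos"],o["contact_force"],o["opening"])
im,d=read_camera("scene")
cv2.imwrite("pics/s8.png",im[:,:,::-1])
b=blobs(im,(0,150,90),(6,255,255),(140,330,225,440),10);print([cv2.minEnclosingCircle(x.astype(np.float32)) for x in b])
E
```

```text
[0.46501672 0.0196076  0.21149806] [-0.37696697  0.37658538  0.56311865] 0.06423659047256416
[((189.72727966308594, 413.5454406738281), 7.652125358581543)]
```

View pics/s8.png

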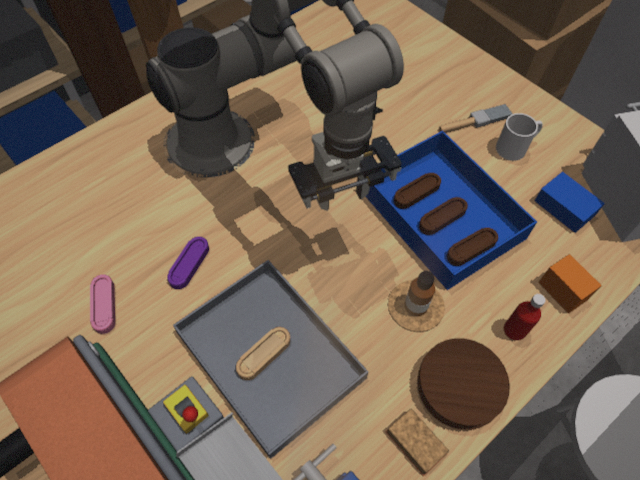

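The bottle stands upright in the middle of the cork (417,300). The tote holds three flat dishes at (416,190), (442,216) and (472,246). The blank is still in the tray at (262,352), and the lever is off at (190,413).

```bash
python3 -c "
from cell import *
print(hand_in())"
```

```text
the job is handed in; nothing more can be done
None
```

The job is done and handed in: sander switched off first, both walnut dishes flat and hollow-up in the tote, the pale blank left in the tray, and the oil bottle upright on the cork mat.

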